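Transfer a row of sample jars from the drying trays to the sample rack in the same order

ROBOT

A 6-joint arm with a two-finger parallel gripper is mounted at the origin on the work surface. World frame = base frame: x ahead of the robot, y to its left, z up, the work surface at z = 0. Lengths are in mm, angles in degrees, forces in N, time in s.
With the tool pointing down it reaches from about 225 to 725 mm from the base axis. Payload 3.1 kg.
Tool frame: the origin (TCP) lies midway between the tips of the shut fingers; the grasp point (between the pads) lies r.pinch_z behind it (r.pinch_z is the distance from the TCP to the grasp point, in mm); y points along the fingers, z is the direction in which the jaws open and shut, and the axes are right-handed (so a half turn about y gives the same grasp; the last joint's range is limited). The gripper opens to 85 mm and grips with 20 to 120 N. Pads are 22 mm wide; open, the fingers measure 114 mm over their backs; the gripper's body (76 mm by 85 mm) begins 54 mm behind the grasp point. The pads swing forward as they close: fully open they stand 13 mm farther back than shut.
Start: joints at [-77.968, 2.75, 5.684, 92.934, 0, 82.678], TCP at [173.976, -495.328, 196.312] pointing down, gripper open.
Joint ranges: [-166.93, 166.93], [-56.73, 111.36], [-69.38, 81.34], [-121.58, 131.49], [-85.45, 84.26], [-180, 180]. Speed limits (degrees/s): [159.86, 159.86, 180, 180, 180, 180].

INTERFACE

Orientations are given as [roll, pitch, yaw] about the fixed x, y, z axes, in that order (R = Rz(yaw) Ry(pitch) Rx(roll)).
In Python, from rig import monitor, vision, finish_job, nets, r gives the robot as it stands. The module is installed in compiled form; this text tells all that it offers.
- The arm moves only by the shell command python3 -m pendant 'ROWS' [FORCE]. ROWS is a JSON object of lists of equal length, an entry for each row: "claw": the closure, from 0 (fully open) to 1 (shut); "offset": the shift along the tool's x, y, z in mm, a list of three; "twist": the turn about the tool's y in degrees. In form: {"claw": [claw, ...], "offset": [[x, y, z], ...], "twist": [twist, ...]}. A call has exactly 5 rows; each row is the pose to reach, as a shift and turn from the pose commanded when the call began, along the tool's axes at that moment; what a row does not reach only later rows make up. A row lasts 1/10 s, in which the tool goes at most 50 mm and 8.59 degrees, less where a joint would pass 70% of its speed; a pose out of reach is approached as far as the arm can. A call with a gripper value outside its range is refused whole. The fingers move at their own pace and stop on an object; FORCE is the grip in N (left out, the last holds). Time passes only in rows, so rows that repeat a pose let the fingers close, or fill a call up. It gives the time, the measured TCP pose, the force and the opening at its end, in the units of the state.
- monitor.observe(): the state, without advancing time (a new reading comes with each control period).
- vision.get_image(name): name is "scene" or "top"; returns a dict with "img" (480x640x3 uint8, blue, green, red), "fx", "fy", "cx", "cy" (pixels), "world_from_camera" (4x4, takes a point from camera to world coordinates). Camera axes: x right, y down, z forward; pixel columns grow to the right and rows downward; lengths in mm; the calibration is good to about 2 mm. A picture is of the moment at which its call begins. There is no depth.
- finish_job(): hands the job in, once; it reports no verdict.
Trained networks look in the newest picture that a camera, given by its name, has taken for a name from the list of things; names that differ only in an ending like _2 or _b are one class to them, and where a whole thing is asked for, a point or a joint stands for the part that bears it (a point fixed in the world has none). Each returns a list of dicts, best first, with "confidence" (0 to 1); they miss things now and then, are a little off and sometimes report something else, mostly with a low value. They report only what shows in the picture. A call takes as long as a camera call.
- nets.boxes_of(query, camera): "xy" ([column, row] in pixels, amid what is visible of it).
- nets.silhouettes(query, camera): "pixels" (480x640 bool, what is visible of it) and "xy" ([column, row] in pixels, amid what is visible of it).
The state is a dict: "t": time; "joint_positions": joint angles; "joint_vel": joint speeds; "tau": joint torques, N m; "position": TCP position; "ee_rot": TCP orientation; "force": force on the tool from outside, world axes, zero at the start; "moment": the same for the moment, N m; "opening": finger opening in mm.
Only numpy, scipy, OpenCV 4.12 (cv2) and the standard library are available. Lean on these libraries where they do the work, as an engineer would, in place of code of your own. Each camera call takes 0.05 s, during which the arm holds its last target. There are 200 camera calls.

TASK

Each of the four sample jars is standing in the small drying tray it was filled from: move them all into the empty grey sample rack, one to a compartment, in the same left-to-right order as the trays, so that the leftmost tray's jar ends in the leftmost compartment (left and right as seen from the robot). They are glass: carry them upright and set each one down gently on the compartment's floor, without dropping it or knocking any over.

Things in the scene. Friction and masses are not known exactly. Their poses are not given: they have to be found in the camera images.
- jar_red: sealed amber glass sample jar with a red screw cap and a pale label band, 46 mm in diameter, 80 mm tall, about 0.14 kg; loose. Origin at the centre of its underside, z up its axis. It starts upright on the floor of the red-clipped tray, within 4 mm of its middle, and can be gripped round the body 35 to 50 mm above its underside.
- jar_yellow: sealed amber glass sample jar with a yellow screw cap and a pale label band, 46 mm in diameter, 80 mm tall, about 0.14 kg; loose. Origin at the centre of its underside, z up its axis. It starts upright on the floor of the yellow-clipped tray, within 4 mm of its middle, and can be gripped round the body 35 to 50 mm above its underside.
- jar_green: sealed amber glass sample jar with a green screw cap and a pale label band, 46 mm in diameter, 80 mm tall, about 0.14 kg; loose. Origin at the centre of its underside, z up its axis. It starts upright on the floor of the green-clipped tray, within 4 mm of its middle, and can be gripped round the body 35 to 50 mm above its underside.
- jar_blue: sealed amber glass sample jar with a blue screw cap and a pale label band, 46 mm in diameter, 80 mm tall, about 0.14 kg; loose. Origin at the centre of its underside, z up its axis. It starts upright on the floor of the blue-clipped tray, within 4 mm of its middle, and can be gripped round the body 35 to 50 mm above its underside.
- tray_red: small white perforated sample tray with a red clip over each of its two short walls (the robot's side and the far side); 92 mm along x, 74 mm along y, fixed. Origin at the centre of its underside; the floor on which the jar stands is 4 mm above it, the walls (3 mm thick) reach 22 mm above it and the corner lugs 28 mm. Its x and y axes run along those of the stand.
- tray_yellow: small white perforated sample tray with a yellow clip over each of its two short walls (the robot's side and the far side); 92 mm along x, 74 mm along y, fixed. Origin at the centre of its underside; the floor on which the jar stands is 4 mm above it, the walls (3 mm thick) reach 22 mm above it and the corner lugs 28 mm. Its x and y axes run along those of the stand.
- tray_green: small white perforated sample tray with a green clip over each of its two short walls (the robot's side and the far side); 92 mm along x, 74 mm along y, fixed. Origin at the centre of its underside; the floor on which the jar stands is 4 mm above it, the walls (3 mm thick) reach 22 mm above it and the corner lugs 28 mm. Its x and y axes run along those of the stand.
- tray_blue: small white perforated sample tray with a blue clip over each of its two short walls (the robot's side and the far side); 92 mm along x, 74 mm along y, fixed. Origin at the centre of its underside; the floor on which the jar stands is 4 mm above it, the walls (3 mm thick) reach 22 mm above it and the corner lugs 28 mm. Its x and y axes run along those of the stand.
- tray_stand: galvanised angle stand, 102 mm along x, 336 mm along y, 40 mm high, fixed; origin at the centre of its footprint on the table. It carries the four trays in a row along its y axis, at y = +120, +40, -40 and -120 mm (+y: left as seen from the robot), x = 0, their undersides 40 mm up.
- sample_rack: empty grey rack, 88 mm along x, 332 along y, fixed; origin at the centre of its footprint on the table. Four compartments in a row, centres at y = +120, +40, -40, -120 mm (+y: left as seen from the robot), x = 0, each 76 (y) by 80 mm inside with a dark disc in the middle. Above the table: floor 14 mm, dividers 30, long walls 34 (both 4 mm thick), end plates 54.

How it is judged:
By the outcome, as a careful person would: the job done as asked, in the order asked, and still so for the second after the job is handed in, with the robot touching nothing.
It also fails if it takes over 102 s, if anything falls off the work surface, if the arm or the gripper's body presses on something with over 40 N, if the wrist force passes 120 N, or if a joint passes its speed limit or range.

## Working session

There is one attempt and no reset: what is moved stays moved. The work goes in short steps, Python scripts to look and compute and a shell command to move; the robot and the scene stay as the last step left them, time stands still between calls to the robot, and variables do not carry over. Pictures are saved under pics/ and viewed, about 12 in all and at most 16, crops included, and the job is handed in when it is done.

```bash
mkdir -p pics; python3 - <<'E'
from rig import monitor, vision, nets, r
import cv2,numpy as np
print(monitor.observe(), r.pinch_z)
for n in("scene","top"):
    d=vision.get_image(n); cv2.imwrite(f"pics/{n}0.png",d["img"])
    print(n,d["fx"],d["cx"],d["cy"],np.round(d["world_from_camera"],3).tolist())
    for q in("jar_red","jar_yellow","jar_green","jar_blue","tray_red","tray_yellow","tray_green","tray_blue","tray_stand","sample_rack"):
        print(q,[(np.round(b["xy"],1).tolist(),round(b["confidence"],2)) for b in nets.boxes_of(q,n)[:3]])
E
```

```text
{'t': 0.0, 'joint_positions': array([-7.79671313e+01,  2.79229693e+00,  5.59047010e+00,  9.29316620e+01,
        9.75906211e-04,  8.26807896e+01]), 'joint_vel': array([-0.04139306,  0.01143779, -0.03492427,  0.02797834, -0.05554529,
        0.0354717 ]), 'tau': array([-3.94822591e-04, -3.38785958e+01,  3.20014179e+01,  2.04625726e-02,
       -7.40521227e-05, -2.26166371e-06]), 'position': array([ 173.84796185, -494.65562309,  195.11263637]), 'ee_rot': array([-9.01322768e+01,  1.79740380e-02, -1.60647943e+02]), 'force': array([ 0.2205368 , -0.06893294, -0.54097722]), 'moment': array([-0.00388528, -0.01058418,  0.02615674]), 'opening': 85.3666278564957} 18.700000000000003
scene 485.46519697336936 320.08997727246 240.2595339285373 [[-0.858, 0.437, -0.269, 819.077], [0.513, 0.732, -0.449, 482.032], [0.001, -0.523, -0.852, 953.454], [0.0, 0.0, 0.0, 1.0]]
jar_red [([256.9, 126.0], 0.69)]
jar_yellow [([297.0, 163.7], 0.76)]
jar_green [([323.4, 184.4], 0.8)]
jar_blue [([277.6, 143.5], 0.86), ([252.2, 138.8], 0.61), ([257.1, 125.1], 0.27)]
tray_red [([250.8, 138.5], 0.78)]
tray_yellow [([293.0, 175.1], 0.78)]
tray_green [([319.7, 197.6], 0.77)]
tray_blue [([270.5, 155.6], 0.76), ([278.3, 143.4], 0.6)]
tray_stand [([300.5, 200.8], 0.6)]
sample_rack [([373.2, 338.3], 0.97)]
top 534.5866423638156 313.1064390038901 246.6555381484395 [[-0.011, -0.986, 0.166, 345.789], [-1.0, 0.007, -0.019, 9.649], [0.018, -0.167, -0.986, 1204.106], [0.0, 0.0, 0.0, 1.0]]
jar_red []
jar_yellow [([390.7, 278.3], 0.67)]
jar_green [([356.4, 282.0], 0.89)]
jar_blue [([429.8, 268.1], 0.72), ([469.6, 260.3], 0.41)]
tray_red [([348.1, 288.6], 0.72)]
tray_yellow [([383.6, 285.4], 0.63)]
tray_green [([350.7, 290.7], 0.62), ([339.9, 304.0], 0.39), ([456.8, 268.5], 0.37)]
tray_blue [([424.8, 278.7], 0.59)]
tray_stand [([376.4, 298.2], 0.87)]
sample_rack [([200.6, 246.8], 0.76)]
```

View pics/scene0.png

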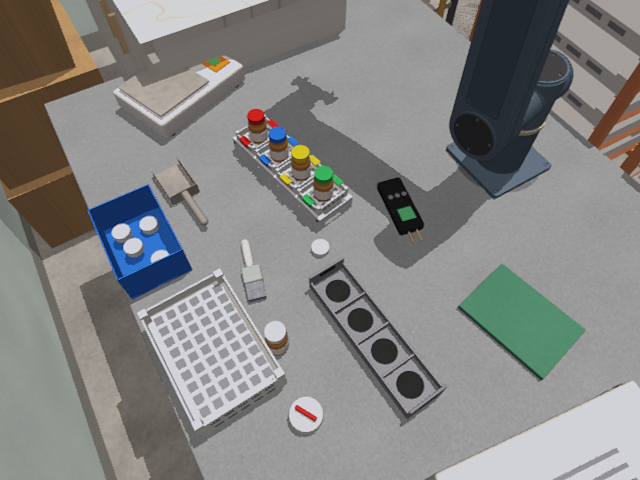

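View pics/top0.png

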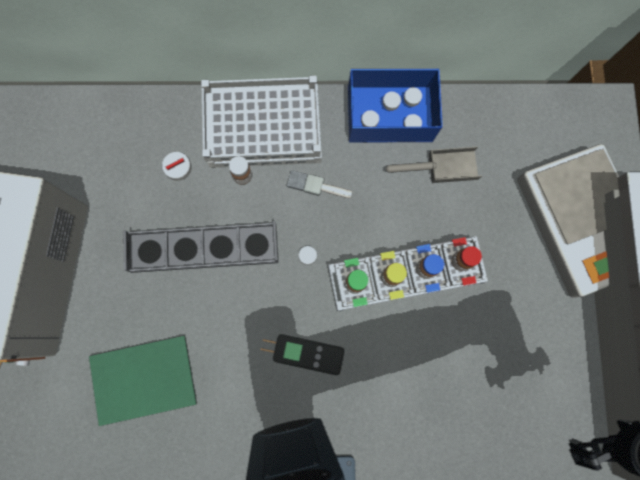

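The scene picture shows the four jars on the stand at (256,126) red, (278,143) blue, (300,164) yellow and (323,184) green. The empty rack runs from (338,290) to (410,385). The top picture, with the robot at the bottom, gives left to right: green (357,281), yellow (396,272), blue (433,264), red (471,256). The rack discs are at (149,251), (185,249), (221,246) and (257,243). Green goes to the leftmost compartment (+y), then yellow, blue and red.

```bash
cat > h.py <<'E'
from rig import monitor, vision, nets
import cv2,numpy as np
from scipy.optimize import least_squares
CL={'green':(50,75),'yellow':(23,34),'blue':(100,120),'red':(0,5)}
def mask(img,c):
    h=cv2.cvtColor(img,cv2.COLOR_BGR2HSV); lo,hi=CL[c]
    m=cv2.inRange(h,(lo,150,90),(hi,255,255))
    if c=='red': m|=cv2.inRange(h,(175,150,90),(180,255,255))
    return m
def blobs(m,roi,mn=15):
    x0,y0,x1,y1=roi; z=np.zeros_like(m); z[y0:y1,x0:x1]=m[y0:y1,x0:x1]
    n,_,s,c=cv2.connectedComponentsWithStats(z)
    return sorted([(int(s[i,4]),c[i]) for i in range(1,n) if s[i,4]>=mn],key=lambda t:-t[0])
def proj(d,P):
    T=np.linalg.inv(d["world_from_camera"]); p=T[:3,:3]@np.asarray(P,float)+T[:3,3]
    return np.array([d["fx"]*p[0]/p[2]+d["cx"],d["fy"]*p[1]/p[2]+d["cy"]])
def ray(d,uv,z):
    T=d["world_from_camera"]; v=T[:3,:3]@[(uv[0]-d["cx"])/d["fx"],(uv[1]-d["cy"])/d["fy"],1]
    return T[:3,3]+v*(z-T[2,3])/v[2]
def tri(ds,uvs):
    s=least_squares(lambda P:np.concatenate([proj(d,P)-u for d,u in zip(ds,uvs)]),[400,0,60])
    return s.x,np.abs(s.fun).max()
def row(pts): # pts (4x2) ordered from +120 to -120 -> centre, yaw deg
    A=[];b=[]
    for p,k in zip(pts,(120,40,-40,-120)):
        A+=[[1,0,0,-k],[0,1,k,0]];b+=list(p)   # R@(0,k)=(-k s, k c)
    x,res,*_=np.linalg.lstsq(np.array(A,float),np.array(b),rcond=None)
    return x[:2],np.degrees(np.arctan2(x[3],x[2])),np.hypot(x[2],x[3]),np.sqrt(res/8)
E
python3 - <<'E'
from h import *
D={n:vision.get_image(n) for n in("scene","top")}
roi={"scene":(225,95,365,230),"top":(322,225,500,315)}
for c in CL:
    B={n:blobs(mask(D[n]["img"],c),roi[n]) for n in D}
    for n in D: print(c,n,[(a,p.round(1).tolist(),ray(D[n],p,124 if i==0 else 62)[:2].round(1).tolist()) for i,(a,p) in enumerate(B[n][:4])])
    P,e=tri(D.values(),[B[n][0][1] for n in D]); print('  cap tri',P.round(1),round(e,2))
rr={"scene":(305,255,450,420),"top":(122,215,282,275)}
for n in D:
    g=D[n]["img"].max(2); m=((g<45)*255).astype(np.uint8)
    m=cv2.morphologyEx(m,cv2.MORPH_OPEN,np.ones((5,5),np.uint8))
    b=blobs(m,rr[n],150)
    Q=sorted([ray(D[n],p,14.5)[:2] for a,p in b],key=lambda q:-q[1])
    print(n,[(a,p.round(1).tolist()) for a,p in b],np.round(Q,1).tolist())
    if len(Q)==4: print(row(Q))
E
```

```text
green scene [(269, [326.1, 174.5], [459.6, -92.5]), (69, [307.6, 199.5], [506.6, -94.9])]
green top []Traceback (most recent call last):
  File "<stdin>", line 7, in <module>
IndexError: list index out of range
```

```bash
sed -i 's/,150,90/,110,80/g' h.py
cat > m.py <<'E'
from h import *
D={n:vision.get_image(n) for n in("scene","top")}
roi={"scene":(225,95,365,230),"top":(322,225,500,315)}
for c in CL:
    B={n:blobs(mask(D[n]["img"],c),roi[n]) for n in D}
    for n in D: print(c,n,[(a,p.round(1).tolist(),ray(D[n],p,124 if i==0 else 62)[:2].round(1).tolist()) for i,(a,p) in enumerate(B[n][:4])])
    if all(B.values()):
        P,e=tri(D.values(),[B[n][0][1] for n in D]); print('  cap tri',P.round(1),round(e,2))
    else: print(D["top"]["img"][281,357],cv2.cvtColor(D["top"]["img"],cv2.COLOR_BGR2HSV)[281,357])
rr={"scene":(305,255,450,420),"top":(122,215,282,275)}
for n in D:
    g=D[n]["img"].max(2); m=((g<45)*255).astype(np.uint8)
    m=cv2.morphologyEx(m,cv2.MORPH_OPEN,np.ones((5,5),np.uint8))
    b=blobs(m,rr[n],150)
    Q=sorted([ray(D[n],p,14.5)[:2] for a,p in b],key=lambda q:-q[1])
    print(n,[(a,p.round(1).tolist()) for a,p in b],np.round(Q,1).tolist())
    if len(Q)==4: print(row(Q))
E
python3 m.py
```

```text
green scene [(282, [326.2, 174.5], [459.4, -92.5]), (80, [307.9, 199.6], [506.1, -94.3])]
green top [(280, [357.4, 279.7], [459.4, -100.9]), (74, [359.4, 301.4], [419.3, -110.5]), (70, [351.1, 261.9], [504.6, -94.6])]
  cap tri [458.2 -99.9 116.6] 1.32
yellow scene [(259, [300.0, 153.3], [478.3, -175.0]), (79, [285.3, 178.8], [521.3, -173.3]), (70, [314.2, 159.8], [433.9, -188.6])]
yellow top [(313, [395.5, 272.9], [472.6, -179.0]), (82, [387.3, 255.1], [518.9, -173.5]), (81, [396.0, 294.3], [433.7, -189.2])]
  cap tri [ 474.2 -181.   115.5] 0.42
blue scene [(242, [277.1, 134.7], [495.9, -251.5]), (79, [264.4, 159.4], [536.0, -251.1]), (66, [292.5, 140.8], [448.9, -268.8])]
blue top [(321, [433.3, 263.9], [490.5, -257.3]), (96, [423.3, 248.1], [533.7, -252.5]), (92, [432.4, 287.3], [448.1, -268.3])]
  cap tri [ 492.  -259.8  114.3] 0.12
red scene [(232, [255.5, 116.4], [512.1, -329.5]), (75, [244.4, 140.9], [550.6, -329.2]), (55, [272.0, 122.7], [463.4, -349.1])]
red top [(324, [470.7, 256.0], [506.2, -335.3]), (90, [468.3, 280.3], [462.5, -346.7]), (89, [459.0, 241.1], [548.5, -331.3])]
  cap tri [ 508.  -338.7  114.1] 0.24
scene [] []
top [] []
```

```bash
python3 - <<'E'
from h import *
for n,rr,pts in (("scene",(305,255,450,420),[(338,290),(360,320)]),("top",(122,215,282,275),[(149,251),(221,246)])):
    d=vision.get_image(n); g=d["img"].max(2)
    t=int(g[pts[0][1],pts[0][0]])+22
    m=((g<t)*255).astype(np.uint8); m=cv2.morphologyEx(m,cv2.MORPH_OPEN,cv2.getStructuringElement(2,(11,11)))
    b=blobs(m,rr,100)
    Q=sorted([ray(d,p,14.5)[:2] for a,p in b],key=lambda q:-q[1])
    print(n,t,[(a,p.round(1).tolist()) for a,p in b],np.round(Q,1).tolist())
    if len(Q)==4: print(row(Q))
E
```

```text
scene 66 [(560, [409.6, 384.3]), (503, [383.9, 350.8]), (454, [359.9, 319.5]), (415, [337.6, 290.4])] [[541.9, 354.3], [546.4, 274.7], [550.8, 194.5], [555.3, 114.7]]
(array([548.60132083, 234.56061811]), np.float64(3.202703540480003), np.float64(1.0004082009853106), array([0.07310526]))
top 72 [(393, [185.3, 248.9]), (391, [149.4, 251.3]), (381, [220.7, 246.6]), (380, [256.3, 244.4])] [[538.8, 353.3], [543.7, 273.4], [548.2, 194.0], [552.8, 114.1]]
(array([545.85995481, 233.70556334]), np.float64(3.3378995776944103), np.float64(0.9979175201727638), array([0.11447443]))
```

Clips give tray middles of about green (462,-103), yellow (476,-181), blue (491,-260) and red (506,-339). The spacing is 80.1 mm against 80 nominal, and the caps agree within 4 mm. The rack centre is about (547,234) with yaw 3.3°. I'll turn the tool to yaw -90, so that tool x = -Y, tool y = -Z, tool z = +X and the jaws close along world x.

```bash
python3 -m pendant '{"claw":[0,0,0,0,0],"offset":[[0,0,0],[0,0,0],[0,0,0],[0,0,0],[0,0,0]],"twist":[-8.5,-17,-25.5,-34,-42]}' 30
python3 -m pendant '{"claw":[0,0,0,0,0],"offset":[[0,0,0],[0,0,0],[0,0,0],[0,0,0],[0,0,0]],"twist":[-8,-16,-24,-28.65,-28.65]}' 30
```

```text
t: 1.9
position: [174.0, -495.3, 196.3]
ee_rot: [-90.0, -0.0, -118.3]
force: [-0.3, -0.7, 0.4]
opening: 85.3
t: 2.4
position: [174.0, -495.3, 196.3]
ee_rot: [-90.0, 0.0, -90.0]
force: [0.7, 0.5, -0.2]
opening: 85.5
```

```bash
python3 -m pendant '{"claw":[0,0,0,0,0],"offset":[[-38,0,28],[-76,0,56],[-114,0,84],[-152,0,112],[-190,0,140]],"twist":[0,0,0,0,0]}'
python3 -m pendant '{"claw":[0,0,0,0,0],"offset":[[-38,0,28],[-76,0,56],[-114,0,84],[-152,0,112],[-190,0,140]],"twist":[0,0,0,0,0]}'
python3 -m pendant '{"claw":[0,0,0,0,0],"offset":[[-7,0,3],[-14,10,6],[-14,30,6],[-14,50,6],[-14,50,6]],"twist":[0,0,0,0,0]}'
```

```text
t: 2.9
position: [314.8, -303.9, 196.5]
ee_rot: [-90.0, -0.0, -90.2]
force: [0.6, -0.6, 0.6]
opening: 85.4
t: 3.4
position: [454.9, -113.6, 196.6]
ee_rot: [-89.9, -0.0, -90.1]
force: [1.2, 0.4, 0.9]
opening: 85.1
t: 3.9
position: [456.9, -101.4, 142.5]
ee_rot: [-90.4, 0.1, -90.2]
force: [0.1, 0.7, -0.7]
opening: 85.4
```

```bash
python3 - <<'E'
from h import *
a=vision.get_image("scene")["img"]
cv2.imwrite("pics/a1.png",cv2.resize(a[60:260,200:440],None,fx=3,fy=3))
print(monitor.observe()["position"])
E
```

```text
[ 457.85800739 -101.74797646  144.30882587]
```

View pics/a1.png

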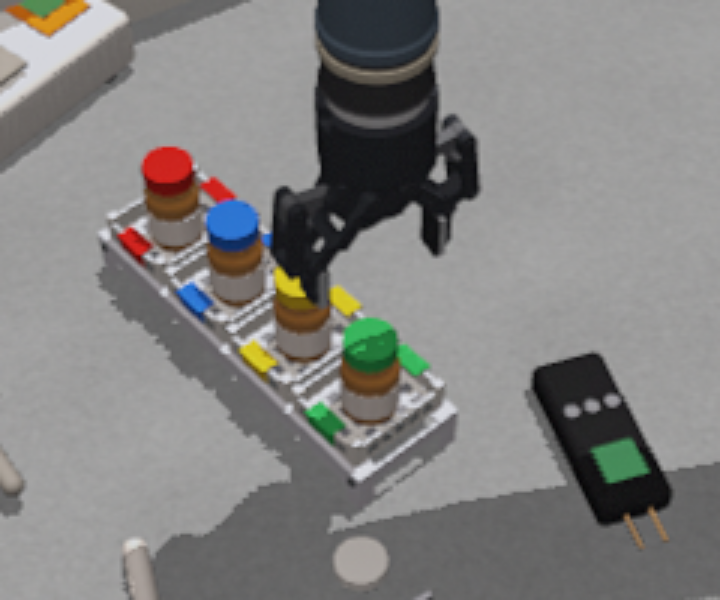

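The jaws straddle the green jar: tips at crop (315,290) and (435,245), cap at (370,340). I'll descend, close and check.

```bash
python3 -m pendant '{"claw":[0,0,0,0,0],"offset":[[0,15,0],[0,30,0],[0,45,0],[0,60,0],[0,60,0]],"twist":[0,0,0,0,0]}'
python3 -m pendant '{"claw":[0,0,0.3,0.3,0.3],"offset":[[0,11,0],[0,22,0],[0,22,0],[0,22,0],[0,22,0]],"twist":[0,0,0,0,0]}'
python3 -m pendant '{"claw":[0.4,0.5,0.6,0.7,0.7],"offset":[[0,0,0],[0,0,0],[0,0,0],[0,0,0],[0,0,0]],"twist":[0,0,0,0,0]}' 30
python3 -m pendant '{"claw":[0.7,0.7,0.7,0.7,0.7],"offset":[[0,0,0],[0,0,0],[0,0,0],[0,-3,0],[0,-6,0]],"twist":[0,0,0,0,0]}'
```

```text
t: 4.45
position: [457.8, -100.7, 83.3]
ee_rot: [-90.3, 0.1, -90.0]
force: [-0.5, 0.2, -0.4]
opening: 85.5
t: 4.95
position: [460.3, -101.4, 64.8]
ee_rot: [-90.0, -0.0, -90.0]
force: [0.0, -0.5, 0.5]
opening: 59.7
t: 5.45
position: [460.6, -101.5, 65.1]
ee_rot: [-89.9, -0.0, -90.0]
force: [-0.5, -0.2, 3.1]
opening: 40.5
t: 5.95
position: [458.5, -100.8, 69.0]
ee_rot: [-90.2, 0.1, -90.0]
force: [-0.8, -0.5, -1.2]
opening: 40.4
```

```bash
python3 - <<'E'
from h import *
a=vision.get_image("scene")["img"]; b=vision.get_image("top")["img"]
A=cv2.resize(a[90:240,240:400],(640,600)); 
cv2.imwrite("pics/a2.png",A)
o=monitor.observe();print(o["position"],o["force"],o["opening"])
E
```

```text
[ 459.21412193 -101.09188572   69.67282687] [-0.55664137  0.07092925 -2.06662624] 40.57274301103275
```

View pics/a2.png

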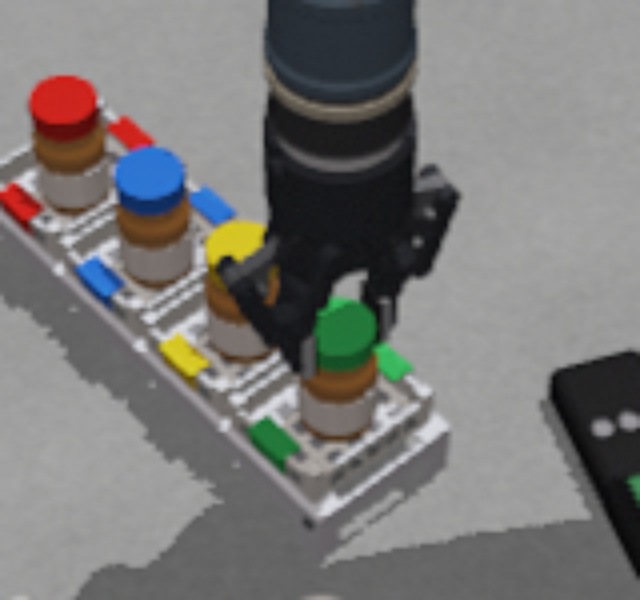

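```bash
python3 - <<'E'
from h import *
d=vision.get_image("scene"); e=vision.get_image("top")
p=np.array(monitor.observe()["position"]);print(p)
P=[p,p+[0,0,18.7],p+[20,0,18.7],p+[-20,0,18.7]]
out=[]
for D,(x0,y0) in((d,(260,110)),(e,(310,220))):
    k=8;c=cv2.resize(D["img"][y0:y0+75,x0:x0+50*1+0],None,fx=k,fy=k) if 0 else cv2.resize(D["img"][y0:y0+75,x0:x0+95],None,fx=k,fy=k)
    for i,q in enumerate(P):
        u=(proj(D,q)-[x0,y0]+.5)*k; cv2.circle(c,tuple(int(v) for v in u),5,[(255,0,255),(255,255,0),(0,255,255),(255,255,255)][i],-1)
    out.append(c[:,:395*2])
    for s in blobs(mask(D["img"],'green'),(225,95,365,230) if D is d else (322,225,500,315)): print(s,ray(D,s[1],121))
cv2.imwrite("pics/a3.png",cv2.resize(np.vstack(out),(400,600))[:,:])
E
```

```text
[ 459.33620978 -101.10452531   69.60152892]
(241, array([327.81742739, 173.46473029])) [453.58656174 -95.22366735 121.        ]
(74, array([307.89189189, 199.5       ])) [526.69000224 -56.45502217 121.        ]
```

View pics/a3.png

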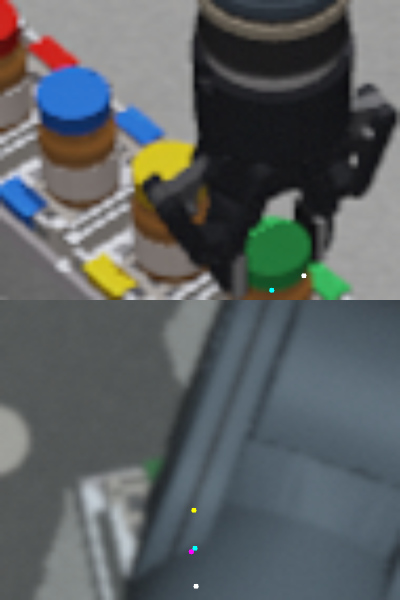

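The projected grasp point lies on the jar's axis, but the opening reads 40 mm where 46 was expected. I'll lift slowly and check the hold.

```bash
python3 -m pendant '{"claw":[0.7,0.7,0.7,0.7,0.7],"offset":[[0,-5,0],[0,-10,0],[0,-15,0],[0,-20,0],[0,-20,0]],"twist":[0,0,0,0,0]}'
python3 - <<'E'
from h import *
d=vision.get_image("scene")
p=np.array(monitor.observe()["position"]);print(p,monitor.observe()["force"],monitor.observe()["opening"])
x0,y0,k=270,100,6
c=cv2.resize(d["img"][y0:y0+100,x0:x0+90],None,fx=k,fy=k,interpolation=cv2.INTER_CUBIC)
u=(proj(d,p+[0,0,18.7])-[x0,y0]+.5)*k; cv2.circle(c,tuple(int(v) for v in u),3,(255,0,255),-1)
cv2.imwrite("pics/a4.png",c)
E
```

```text
t: 6.65
position: [460.8, -101.6, 91.6]
ee_rot: [-89.9, -0.0, -90.0]
force: [0.2, 0.8, -0.2]
opening: 40.6
[ 460.5292436  -101.5465853    91.13062799] [ 0.20394564 -0.21832658 -2.09648898] 40.68034363610167
```

View pics/a4.png

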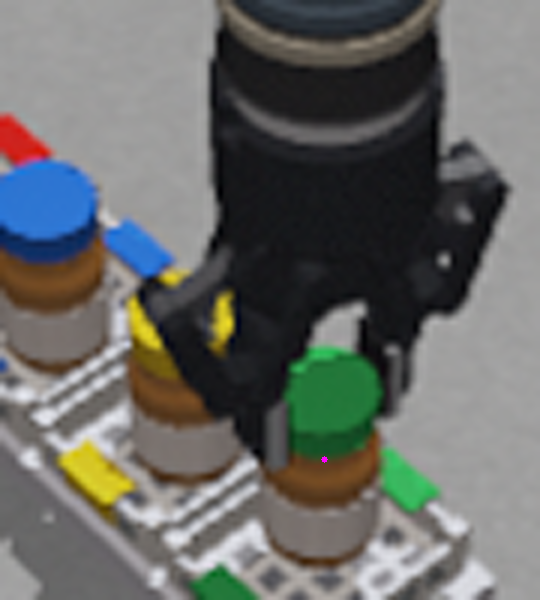

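The jar is held and lifted: its cap rose to (335,390), its underside is clear of the tray, and the vertical force is -2 N. I'll carry it to compartment 1.

```bash
python3 -m pendant '{"claw":[0.7,0.7,0.7,0.7,0.7],"offset":[[0,-10,0],[0,-22,0],[0,-34,0],[-10,-46,2],[-25,-55,5]],"twist":[0,0,0,0,0]}'
python3 -m pendant '{"claw":[0.7,0.7,0.7,0.7,0.7],"offset":[[-25,-5,5],[-55,-5,10],[-85,-5,15],[-115,-5,20],[-145,-5,25]],"twist":[0,0,0,0,0]}'
python3 -m pendant '{"claw":[0.7,0.7,0.7,0.7,0.7],"offset":[[-30,0,5],[-60,0,10],[-90,0,15],[-120,0,20],[-150,0,25]],"twist":[0,0,0,0,0]}'
python3 -m pendant '{"claw":[0.7,0.7,0.7,0.7,0.7],"offset":[[-30,0,5],[-60,0,10],[-90,0,15],[-115,0,20],[-135,0,25]],"twist":[0,0,0,0,0]}'
python3 -m pendant '{"claw":[0.7,0.7,0.7,0.7,0.7],"offset":[[0,0,0],[0,10,0],[0,25,0],[0,40,0],[0,50,0]],"twist":[0,0,0,0,0]}'
```

```text
t: 7.2
position: [465.8, -76.3, 147.4]
ee_rot: [-89.9, -0.0, -90.1]
force: [0.2, -0.1, -0.9]
opening: 40.7
t: 7.7
position: [490.4, 70.7, 151.6]
ee_rot: [-89.9, 0.0, -90.0]
force: [0.3, -0.1, -1.3]
opening: 40.7
t: 8.2
position: [515.0, 220.9, 151.5]
ee_rot: [-89.9, 0.0, -90.0]
force: [1.2, 0.8, -1.3]
opening: 40.4
t: 8.7
position: [539.5, 356.4, 151.1]
ee_rot: [-90.0, 0.1, -89.9]
force: [0.0, 0.1, -1.8]
opening: 40.4
t: 9.2
position: [538.9, 352.6, 98.2]
ee_rot: [-90.1, -0.1, -90.0]
force: [0.3, 0.4, -2.1]
opening: 40.7
```

```bash
python3 -m pendant '{"claw":[0.7,0.7,0.7,0.7,0.7],"offset":[[0,12,0],[0,24,0],[0,36,0],[0,46,0],[0,54,0]],"twist":[0,0,0,0,0]}'
python3 - <<'E'
from h import *
d=vision.get_image("scene")
print(monitor.observe()["position"],monitor.observe()["force"],monitor.observe()["opening"])
cv2.imwrite("pics/a5.png",cv2.resize(d["img"][285:425,330:470],None,fx=4.2,fy=4.2,interpolation=cv2.INTER_CUBIC))
E
```

```text
t: 9.7
position: [539.6, 353.5, 45.1]
ee_rot: [-90.0, -0.0, -90.0]
force: [-0.3, 1.1, -1.7]
opening: 40.4
[538.79755194 353.12577385  43.60357517] [ 0.37516861 -0.93240319 -2.03880133] 40.72534075432935
```

View pics/a5.png

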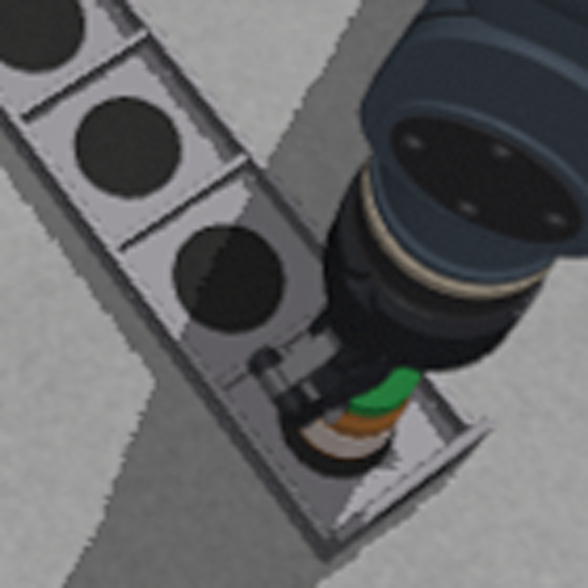

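The jar sits over the disc of the leftmost compartment (crop 345,430), inside the walls. I'll lower it slowly.

```bash
python3 -m pendant '{"claw":[0.7,0.7,0.7,0.7,0.7],"offset":[[0,3,0],[0,6,0],[0,8,0],[0,9,0],[0,10,0]],"twist":[0,0,0,0,0]}'
python3 -m pendant '{"claw":[0.7,0.7,0.7,0.7,0.7],"offset":[[0,0.5,0],[0,1,0],[0,1.5,0],[0,1.5,0],[0,1.5,0]],"twist":[0,0,0,0,0]}'
```

```text
t: 10.25
position: [540.2, 353.8, 36.6]
ee_rot: [-90.0, 0.0, -90.0]
force: [-1.0, 0.2, -1.1]
opening: 40.9
t: 10.75
position: [540.0, 353.8, 35.1]
ee_rot: [-90.0, 0.0, -90.0]
force: [0.5, -0.5, 0.1]
opening: 40.7
```

```bash
python3 -m pendant '{"claw":[0.7,0.7,0.7,0.7,0.7],"offset":[[0,0.4,0],[0,0.8,0],[0,1.2,0],[0,1.2,0],[0,1.2,0]],"twist":[0,0,0,0,0]}'
```

```text
t: 11.25
position: [540.2, 354.0, 35.1]
ee_rot: [-89.9, 0.0, -90.0]
force: [-0.9, 0.0, 5.4]
opening: 40.5
```

```bash
python3 -m pendant '{"claw":[0.5,0.4,0.3,0.2,0.1],"offset":[[0,-0.5,0],[0,-0.8,0],[0,-0.8,0],[0,-0.8,0],[0,-0.8,0]],"twist":[0,0,0,0,0]}'
python3 -m pendant '{"claw":[0,0,0,0,0],"offset":[[0,0,0],[0,0,0],[0,-15,0],[0,-30,0],[0,-50,0]],"twist":[0,0,0,0,0]}'
python3 -m pendant '{"claw":[0,0,0,0,0],"offset":[[0,-30,0],[0,-60,0],[0,-76,0],[30,-76,0],[70,-76,0]],"twist":[0,0,0,0,0]}'
python3 - <<'E'
from h import *
d=vision.get_image("scene")
print(monitor.observe()["position"])
cv2.imwrite("pics/a6.png",cv2.resize(d["img"][245:425,300:470],None,fx=3,fy=3,interpolation=cv2.INTER_CUBIC))
E
```

```text
t: 11.75
position: [539.8, 353.6, 34.0]
ee_rot: [-90.0, -0.0, -90.0]
force: [0.5, -0.3, -0.3]
opening: 77.0
t: 12.25
position: [539.9, 353.7, 85.9]
ee_rot: [-90.0, 0.0, -90.0]
force: [0.7, 0.8, 0.9]
opening: 85.4
t: 12.75
position: [541.2, 285.1, 163.9]
ee_rot: [-89.7, 0.1, -89.8]
force: [0.4, 0.0, -0.5]
opening: 85.0
[540.63539111 277.33089066 163.18245889]
```

View pics/a6.png

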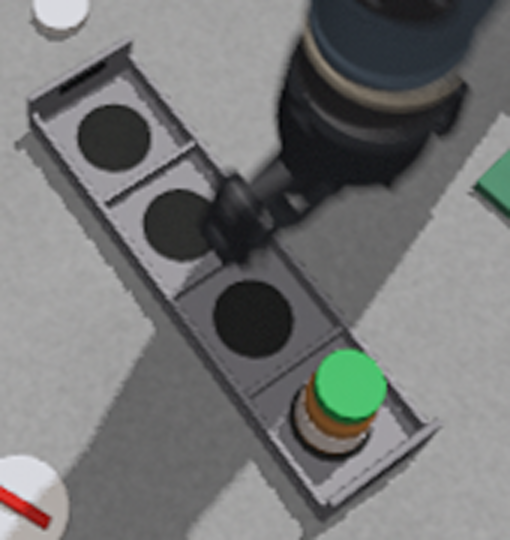

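The green jar stands upright in the leftmost compartment, cap at crop (350,385). Next is yellow, gripped 4 mm lower.

```bash
python3 -m pendant '{"claw":[0,0,0,0,0],"offset":[[45,0,-6],[90,0,-12],[135,0,-18],[180,0,-24],[225,0,-30]],"twist":[0,0,0,0,0]}'
python3 -m pendant '{"claw":[0,0,0,0,0],"offset":[[45,0,-6],[90,0,-12],[135,0,-18],[180,0,-26],[220,0,-33]],"twist":[0,0,0,0,0]}'
python3 -m pendant '{"claw":[0,0,0,0,0],"offset":[[19.7,0,-2],[19.7,5,-2],[19.7,20,-2],[19.7,40,-2],[19.7,60,-2]],"twist":[0,0,0,0,0]}'
python3 -m pendant '{"claw":[0,0,0,0,0],"offset":[[0,12,0],[0,24,0],[0,34,0],[0,40.4,0],[0,40.4,0]],"twist":[0,0,0,0,0]}'
python3 -m pendant '{"claw":[0.2,0.3,0.4,0.5,0.6],"offset":[[0,0,0],[0,0,0],[0,0,0],[0,0,0],[0,0,0]],"twist":[0,0,0,0,0]}' 30
python3 -m pendant '{"claw":[0.7,0.7,0.7,0.7,0.7],"offset":[[0,0,0],[0,0,0],[0,0,0],[0,-3,0],[0,-6,0]],"twist":[0,0,0,0,0]}'
```

```text
t: 13.3
position: [510.3, 57.1, 162.7]
ee_rot: [-89.8, -0.0, -90.0]
force: [0.7, 0.2, 0.3]
opening: 85.2
t: 13.8
position: [477.1, -163.7, 162.7]
ee_rot: [-89.8, -0.1, -90.0]
force: [0.7, -0.6, 0.0]
opening: 85.6
t: 14.3
position: [475.3, -179.6, 99.7]
ee_rot: [-90.0, 0.0, -89.9]
force: [0.2, -0.6, -1.8]
opening: 85.5
t: 14.8
position: [474.4, -180.6, 59.1]
ee_rot: [-90.1, 0.0, -90.0]
force: [-0.8, -0.5, -0.4]
opening: 85.3
t: 15.3
position: [475.3, -181.3, 60.7]
ee_rot: [-90.0, -0.0, -90.0]
force: [-0.6, 0.2, 2.5]
opening: 40.5
t: 15.8
position: [474.3, -180.5, 65.2]
ee_rot: [-90.1, 0.1, -90.0]
force: [0.2, 0.4, -1.9]
opening: 40.3
```

```bash
python3 -m pendant '{"claw":[0.7,0.7,0.7,0.7,0.7],"offset":[[0,-10,0],[0,-25,0],[0,-45,0],[0,-65,0],[-10,-84,0]],"twist":[0,0,0,0,0]}'
python3 -m pendant '{"claw":[0.7,0.7,0.7,0.7,0.7],"offset":[[-25,-5,5],[-55,-5,10],[-85,-5,15],[-115,-5,20],[-145,-5,25]],"twist":[0,0,0,0,0]}'
python3 -m pendant '{"claw":[0.7,0.7,0.7,0.7,0.7],"offset":[[-30,0,5],[-60,0,10],[-90,0,15],[-120,0,20],[-150,0,25]],"twist":[0,0,0,0,0]}'
python3 -m pendant '{"claw":[0.7,0.7,0.7,0.7,0.7],"offset":[[-30,0,5],[-60,0,10],[-90,0,15],[-120,0,20],[-150,0,20]],"twist":[0,0,0,0,0]}'
python3 -m pendant '{"claw":[0.7,0.7,0.7,0.7,0.7],"offset":[[0,0,0],[0,10,0],[0,25,0],[0,40,0],[0,55,0]],"twist":[0,0,0,0,0]}'
python3 -m pendant '{"claw":[0.7,0.7,0.7,0.7,0.7],"offset":[[0,13,0],[0,26,0],[0,39,0],[0,51,0],[0,58,0]],"twist":[0,0,0,0,0]}'
```

```text
t: 16.3
position: [475.4, -172.0, 152.3]
ee_rot: [-89.9, -0.1, -90.1]
force: [0.1, -0.1, -0.4]
opening: 40.8
t: 16.8
position: [500.5, -24.9, 156.6]
ee_rot: [-89.9, -0.0, -90.0]
force: [0.3, 0.4, -1.2]
opening: 40.7
t: 17.3
position: [525.5, 125.4, 156.5]
ee_rot: [-89.9, 0.0, -90.0]
force: [0.5, -0.3, -1.2]
opening: 40.9
t: 17.8
position: [545.7, 275.4, 156.2]
ee_rot: [-89.9, 0.0, -90.0]
force: [0.5, -0.5, -1.8]
opening: 40.4
t: 18.3
position: [544.3, 272.8, 97.9]
ee_rot: [-90.1, -0.0, -90.1]
force: [0.6, -0.7, -1.2]
opening: 40.7
t: 18.8
position: [544.2, 273.8, 40.3]
ee_rot: [-90.1, -0.0, -90.0]
force: [-0.9, -0.5, -0.2]
opening: 40.7
```

```bash
python3 -m pendant '{"claw":[0.7,0.7,0.7,0.7,0.7],"offset":[[0,4,0],[0,7,0],[0,9,0],[0,10,0],[0,11,0]],"twist":[0,0,0,0,0]}'
python3 -m pendant '{"claw":[0.7,0.7,0.7,0.7,0.7],"offset":[[0,0.5,0],[0,0.9,0],[0,1.3,0],[0,1.3,0],[0,1.3,0]],"twist":[0,0,0,0,0]}'
```

```text
t: 19.3
position: [545.3, 274.2, 31.5]
ee_rot: [-89.9, 0.0, -90.0]
force: [-0.3, 0.4, -1.1]
opening: 40.5
t: 19.8
position: [545.3, 274.2, 30.7]
ee_rot: [-89.9, 0.0, -90.0]
force: [-2.3, -0.9, 4.3]
opening: 40.9
```

```bash
python3 -m pendant '{"claw":[0.5,0.4,0.3,0.2,0.1],"offset":[[0,-0.3,0],[0,-0.3,0],[0,-0.3,0],[0,-0.3,0],[0,-0.3,0]],"twist":[0,0,0,0,0]}'
python3 -m pendant '{"claw":[0,0,0,0,0],"offset":[[0,0,0],[0,0,0],[0,-20,0],[0,-40,0],[0,-70,0]],"twist":[0,0,0,0,0]}'
python3 -m pendant '{"claw":[0,0,0,0,0],"offset":[[0,-40,0],[24,-60,0],[64,-60,-5],[109,-60,-10],[154,-60,-15]],"twist":[0,0,0,0,0]}'
python3 - <<'E'
from h import *
d=vision.get_image("scene")
cv2.imwrite("pics/a7.png",cv2.resize(d["img"][245:425,300:470],None,fx=3,fy=3,interpolation=cv2.INTER_CUBIC))
E
```

```text
t: 20.3
position: [544.8, 273.9, 29.7]
ee_rot: [-90.0, -0.0, -90.0]
force: [-0.2, -0.2, -0.0]
opening: 76.6
t: 20.8
position: [543.5, 273.5, 98.7]
ee_rot: [-90.2, -0.1, -90.0]
force: [0.7, -0.6, -0.1]
opening: 85.7
t: 21.3
position: [530.0, 118.9, 160.6]
ee_rot: [-89.9, -0.0, -89.9]
force: [0.9, -1.0, 0.5]
opening: 85.2
```

View pics/a7.png

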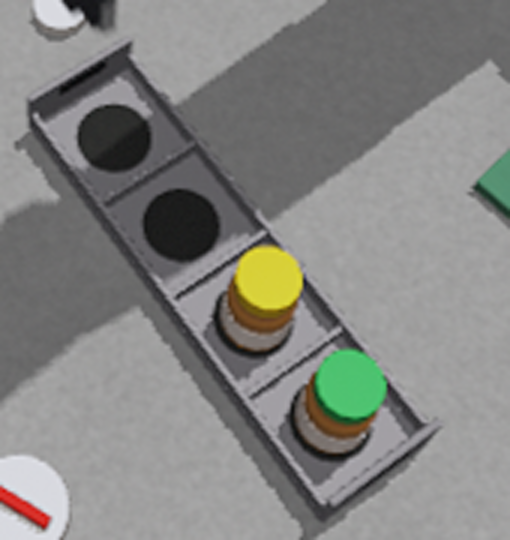

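Yellow stands in compartment 2 (crop 268,285). Now blue.

```bash
python3 -m pendant '{"claw":[0,0,0,0,0],"offset":[[45,0,-5],[90,0,-10],[135,0,-15],[180,0,-20],[225,0,-25]],"twist":[0,0,0,0,0]}'
python3 -m pendant '{"claw":[0,0,0,0,0],"offset":[[45,0,-5],[90,0,-10],[130,0,-13.5],[155,0,-13.5],[155,10,-13.5]],"twist":[0,0,0,0,0]}'
python3 -m pendant '{"claw":[0,0,0,0,0],"offset":[[0,15,0],[0,35,0],[0,55,0],[0,70,0],[0,80,0]],"twist":[0,0,0,0,0]}'
python3 -m pendant '{"claw":[0,0,0.2,0.3,0.4],"offset":[[0,10,0],[0,10,0],[0,10,0],[0,10,0],[0,10,0]],"twist":[0,0,0,0,0]}' 30
python3 -m pendant '{"claw":[0.5,0.6,0.7,0.7,0.7],"offset":[[0,0,0],[0,0,0],[0,0,0],[0,0,0],[0,0,0]],"twist":[0,0,0,0,0]}'
python3 -m pendant '{"claw":[0.7,0.7,0.7,0.7,0.7],"offset":[[0,-3,0],[0,-8,0],[0,-20,0],[0,-35,0],[0,-50,0]],"twist":[0,0,0,0,0]}'
python3 -m pendant '{"claw":[0.7,0.7,0.7,0.7,0.7],"offset":[[0,-20,0],[0,-40,0],[-10,-45,0],[-25,-45,0],[-50,-45,0]],"twist":[0,0,0,0,0]}'
```

```text
t: 21.85
position: [504.7, -106.6, 160.3]
ee_rot: [-90.0, -0.0, -90.0]
force: [0.8, -0.2, -0.3]
opening: 85.4
t: 22.35
position: [492.0, -264.1, 151.1]
ee_rot: [-89.8, -0.2, -90.3]
force: [-0.1, -0.2, 1.0]
opening: 85.5
t: 22.85
position: [490.5, -258.0, 67.6]
ee_rot: [-90.1, 0.1, -89.9]
force: [-0.7, 1.1, 0.3]
opening: 85.4
t: 23.35
position: [492.2, -260.6, 61.1]
ee_rot: [-89.9, -0.1, -90.0]
force: [0.2, -0.8, 0.3]
opening: 51.4
t: 23.85
position: [492.0, -260.4, 60.9]
ee_rot: [-89.9, -0.1, -90.0]
force: [-0.1, -0.2, 4.6]
opening: 40.7
t: 24.35
position: [491.5, -260.1, 111.5]
ee_rot: [-90.0, -0.0, -90.0]
force: [0.3, 0.5, -2.0]
opening: 40.7
t: 24.85
position: [491.2, -209.2, 154.6]
ee_rot: [-90.0, 0.0, -90.1]
force: [-0.3, 1.4, -1.4]
opening: 40.3
```

```bash
python3 -m pendant '{"claw":[0.7,0.7,0.7,0.7,0.7],"offset":[[-30,0,5],[-60,0,10],[-90,0,15],[-120,0,20],[-150,0,25]],"twist":[0,0,0,0,0]}'
python3 -m pendant '{"claw":[0.7,0.7,0.7,0.7,0.7],"offset":[[-30,0,5],[-60,0,10],[-90,0,15],[-120,0,20],[-150,0,25]],"twist":[0,0,0,0,0]}'
python3 -m pendant '{"claw":[0.7,0.7,0.7,0.7,0.7],"offset":[[-30,0,4],[-60,0,8],[-85,0,8],[-104,0,8],[-104,0,8]],"twist":[0,0,0,0,0]}'
python3 -m pendant '{"claw":[0.7,0.7,0.7,0.7,0.7],"offset":[[0,10,0],[0,25,0],[0,40,0],[0,55,0],[0,70,0]],"twist":[0,0,0,0,0]}'
python3 -m pendant '{"claw":[0.7,0.7,0.7,0.7,0.7],"offset":[[0,12,0],[0,24,0],[0,34,0],[0,40,0],[0,45,0]],"twist":[0,0,0,0,0]}'
python3 -m pendant '{"claw":[0.7,0.7,0.7,0.7,0.7],"offset":[[0,3,0],[0,6,0],[0,8,0],[0,9,0],[0,9,0]],"twist":[0,0,0,0,0]}'
python3 -m pendant '{"claw":[0.7,0.7,0.7,0.7,0.7],"offset":[[0,0.5,0],[0,0.9,0],[0,1.3,0],[0,1.3,0],[0,1.3,0]],"twist":[0,0,0,0,0]}'
```

```text
t: 25.35
position: [515.2, -57.2, 153.7]
ee_rot: [-90.1, 0.1, -89.9]
force: [0.4, 0.1, -2.5]
opening: 40.6
t: 25.85
position: [539.8, 92.5, 153.7]
ee_rot: [-90.2, 0.0, -89.9]
force: [-0.5, -0.1, -1.9]
opening: 40.5
t: 26.35
position: [547.3, 197.4, 153.5]
ee_rot: [-90.2, 0.0, -89.7]
force: [0.6, -0.4, -1.9]
opening: 40.9
t: 26.85
position: [548.7, 193.2, 82.8]
ee_rot: [-90.1, -0.0, -90.1]
force: [-0.6, 0.3, -1.6]
opening: 40.6
t: 27.35
position: [549.5, 194.1, 39.6]
ee_rot: [-90.0, 0.0, -90.0]
force: [-0.3, 0.2, -1.4]
opening: 40.7
t: 27.85
position: [549.5, 194.0, 31.1]
ee_rot: [-90.0, 0.0, -90.0]
force: [0.5, 0.1, -1.3]
opening: 40.4
t: 28.35
position: [549.8, 194.2, 30.9]
ee_rot: [-89.9, 0.0, -90.0]
force: [-1.8, 0.1, 6.4]
opening: 40.9
```

```bash
python3 -m pendant '{"claw":[0.5,0.4,0.3,0.2,0.1],"offset":[[0,-0.3,0],[0,-0.3,0],[0,-0.3,0],[0,-0.3,0],[0,-0.3,0]],"twist":[0,0,0,0,0]}'
python3 -m pendant '{"claw":[0,0,0,0,0],"offset":[[0,0,0],[0,0,0],[0,-20,0],[0,-40,0],[0,-70,0]],"twist":[0,0,0,0,0]}'
python3 -m pendant '{"claw":[0,0,0,0,0],"offset":[[0,-40,0],[22.7,-60,0],[62.7,-60,-5],[107.7,-60,-10],[152.7,-60,-12.5]],"twist":[0,0,0,0,0]}'
python3 - <<'E'
from h import *
d=vision.get_image("scene")
a=np.hstack([d["img"][245:425,300:470],d["img"][80:260,210:380]])
cv2.imwrite("pics/a8.png",cv2.resize(a,None,fx=2.2,fy=2.2,interpolation=cv2.INTER_CUBIC))
E
```

```text
t: 28.85
position: [549.3, 193.9, 29.7]
ee_rot: [-90.0, -0.0, -90.0]
force: [0.1, -0.2, -0.5]
opening: 76.7
t: 29.35
position: [547.9, 193.6, 98.8]
ee_rot: [-90.2, -0.1, -90.0]
force: [0.1, -0.6, -0.4]
opening: 85.6
t: 29.85
position: [536.8, 40.2, 160.6]
ee_rot: [-89.9, -0.0, -89.9]
force: [-0.7, -0.1, 0.8]
opening: 85.8
```

View pics/a8.png

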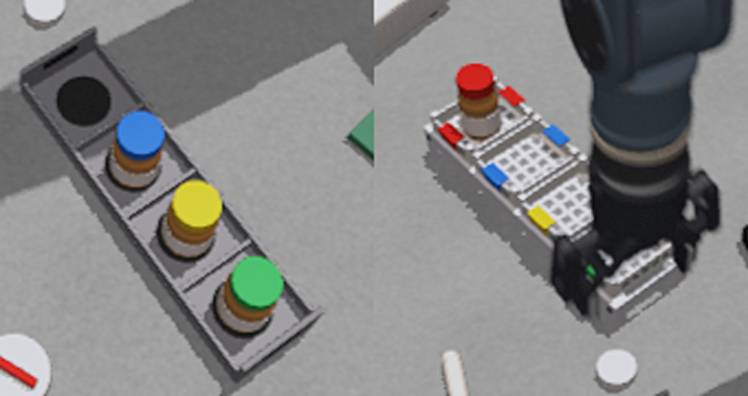

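Green, yellow and blue stand upright in compartments 1 to 3, and red still stands in its tray. Commanded pose is (537, 41.3, 160). Red is at (507,-338.7), so dx is -30 and dy is -380.

```bash
python3 -m pendant '{"claw":[0,0,0,0,0],"offset":[[45,0,-4],[90,0,-8],[135,0,-12],[180,0,-16],[225,0,-20]],"twist":[0,0,0,0,0]}'
python3 -m pendant '{"claw":[0,0,0,0,0],"offset":[[45,0,-5],[90,0,-10],[130,0,-10],[155,0,-10],[155,10,-10]],"twist":[0,0,0,0,0]}'
python3 -m pendant '{"claw":[0,0,0,0,0],"offset":[[0,15,0],[0,35,0],[0,55,0],[0,70,0],[0,80,0]],"twist":[0,0,0,0,0]}'
python3 -m pendant '{"claw":[0,0,0.2,0.3,0.4],"offset":[[0,10,0],[0,10,0],[0,10,0],[0,10,0],[0,10,0]],"twist":[0,0,0,0,0]}' 30
python3 -m pendant '{"claw":[0.5,0.6,0.7,0.7,0.7],"offset":[[0,0,0],[0,0,0],[0,0,0],[0,0,0],[0,0,0]],"twist":[0,0,0,0,0]}'
python3 -m pendant '{"claw":[0.7,0.7,0.7,0.7,0.7],"offset":[[0,-3,0],[0,-8,0],[0,-20,0],[0,-35,0],[0,-50,0]],"twist":[0,0,0,0,0]}'
python3 -m pendant '{"claw":[0.7,0.7,0.7,0.7,0.7],"offset":[[0,-20,0],[0,-40,0],[-10,-45,0],[-25,-45,0],[-50,-45,0]],"twist":[0,0,0,0,0]}'
```

```text
t: 30.4
position: [516.7, -185.3, 160.2]
ee_rot: [-90.0, -0.0, -90.0]
force: [0.3, -0.2, 0.4]
opening: 85.2
t: 30.9
position: [507.2, -343.0, 150.8]
ee_rot: [-89.9, -0.2, -90.3]
force: [0.4, -0.0, -0.2]
opening: 85.6
t: 31.4
position: [506.4, -337.2, 68.1]
ee_rot: [-90.1, 0.1, -89.9]
force: [-0.7, -0.5, 0.3]
opening: 85.1
t: 31.9
position: [507.6, -339.3, 61.2]
ee_rot: [-89.9, -0.1, -90.0]
force: [-0.5, 0.6, -0.1]
opening: 51.3
t: 32.4
position: [507.6, -339.1, 61.0]
ee_rot: [-89.9, -0.1, -90.0]
force: [0.4, 0.3, 4.4]
opening: 41.1
t: 32.9
position: [507.0, -338.8, 111.4]
ee_rot: [-90.0, -0.0, -90.0]
force: [-0.1, 0.8, -0.9]
opening: 40.8
t: 33.4
position: [506.7, -288.0, 154.5]
ee_rot: [-90.0, 0.0, -90.1]
force: [0.2, 0.8, -1.5]
opening: 40.7
```

```bash
python3 -m pendant '{"claw":[0.7,0.7,0.7,0.7,0.7],"offset":[[-30,0,4],[-60,0,8],[-90,0,12],[-120,0,16],[-150,0,20]],"twist":[0,0,0,0,0]}'
python3 -m pendant '{"claw":[0.7,0.7,0.7,0.7,0.7],"offset":[[-30,0,4],[-60,0,8],[-90,0,12],[-120,0,16],[-150,0,20]],"twist":[0,0,0,0,0]}'
python3 -m pendant '{"claw":[0.7,0.7,0.7,0.7,0.7],"offset":[[-30,0,4],[-60,0,7],[-85,0,7],[-103,0,7],[-103,0,7]],"twist":[0,0,0,0,0]}'
python3 -m pendant '{"claw":[0.7,0.7,0.7,0.7,0.7],"offset":[[0,10,0],[0,25,0],[0,40,0],[0,55,0],[0,70,0]],"twist":[0,0,0,0,0]}'
python3 -m pendant '{"claw":[0.7,0.7,0.7,0.7,0.7],"offset":[[0,12,0],[0,24,0],[0,34,0],[0,40,0],[0,45,0]],"twist":[0,0,0,0,0]}'
python3 -m pendant '{"claw":[0.7,0.7,0.7,0.7,0.7],"offset":[[0,3,0],[0,6,0],[0,8,0],[0,9,0],[0,9,0]],"twist":[0,0,0,0,0]}'
python3 -m pendant '{"claw":[0.7,0.7,0.7,0.7,0.7],"offset":[[0,0.5,0],[0,0.9,0],[0,1.3,0],[0,1.3,0],[0,1.3,0]],"twist":[0,0,0,0,0]}'
```

```text
t: 33.9
position: [525.7, -135.7, 153.7]
ee_rot: [-90.1, 0.1, -89.9]
force: [0.7, -0.3, -0.7]
opening: 40.8
t: 34.4
position: [545.3, 13.9, 153.7]
ee_rot: [-90.1, 0.0, -89.9]
force: [0.9, 0.3, -1.8]
opening: 41.0
t: 34.9
position: [551.9, 117.7, 153.6]
ee_rot: [-90.2, 0.1, -89.7]
force: [0.5, -0.6, -1.3]
opening: 40.6
t: 35.4
position: [553.2, 113.6, 82.8]
ee_rot: [-90.1, -0.0, -90.1]
force: [-0.9, -0.2, -0.6]
opening: 40.9
t: 35.9
position: [554.0, 114.4, 39.6]
ee_rot: [-90.0, 0.0, -90.0]
force: [0.0, -0.4, -1.1]
opening: 40.8
t: 36.4
position: [554.1, 114.3, 31.2]
ee_rot: [-90.0, 0.0, -90.0]
force: [0.2, -0.9, -1.1]
opening: 40.7
t: 36.9
position: [554.4, 114.4, 30.9]
ee_rot: [-89.9, 0.0, -90.0]
force: [-1.7, 0.5, 6.6]
opening: 40.7
```

```bash
python3 -m pendant '{"claw":[0.5,0.4,0.3,0.2,0.1],"offset":[[0,-0.3,0],[0,-0.3,0],[0,-0.3,0],[0,-0.3,0],[0,-0.3,0]],"twist":[0,0,0,0,0]}'
python3 -m pendant '{"claw":[0,0,0,0,0],"offset":[[0,0,0],[0,0,0],[0,-20,0],[0,-40,0],[0,-70,0]],"twist":[0,0,0,0,0]}'
python3 -m pendant '{"claw":[0,0,0,0,0],"offset":[[0,-40,0],[20,-70,0],[60,-80,-10],[100,-80,-30],[140,-80,-50]],"twist":[0,0,0,0,0]}'
python3 -m pendant '{"claw":[0,0,0,0,0],"offset":[[30,0,-20],[60,0,-40],[80,0,-50],[80,0,-50],[80,0,-50]],"twist":[0,0,0,0,0]}'
python3 - <<'E'
from h import *
d=vision.get_image("scene"); e=vision.get_image("top")
a=np.hstack([d["img"][245:425,300:470],e["img"][180:360,120:320]])
cv2.imwrite("pics/a9.png",cv2.resize(a,None,fx=2.1,fy=2.1,interpolation=cv2.INTER_CUBIC))
for c,t in zip(("green","yellow","blue","red"),((540.3,353.9),(544.9,274.0),(549.5,194.2),(554.1,114.3))):
    U=[blobs(mask(d["img"],c),(300,240,450,425)),blobs(mask(e["img"],c),(110,200,300,290))]
    if all(U): P,r=tri((d,e),[u[0][1] for u in U]); print(c,P.round(1),round(r,2),t)
    else: print(c,U)
E
```

```text
t: 37.4
position: [553.8, 114.3, 29.7]
ee_rot: [-90.0, -0.0, -90.0]
force: [-0.0, -0.3, -0.4]
opening: 77.1
t: 37.9
position: [552.4, 114.2, 98.9]
ee_rot: [-90.2, -0.0, -90.0]
force: [0.2, -0.2, -0.4]
opening: 85.4
t: 38.4
position: [504.1, -27.0, 181.0]
ee_rot: [-89.9, -0.0, -89.9]
force: [0.5, -0.6, -0.3]
opening: 85.2
t: 38.9
position: [454.0, -105.8, 180.2]
ee_rot: [-90.0, 0.0, -90.1]
force: [0.3, -0.5, -0.1]
opening: 85.3
green [540.3 354.4  87.6] 0.3 (540.3, 353.9)
yellow [544.3 274.9  84.4] 0.32 (544.9, 274.0)
blue [549.9 196.7  85.9] 0.29 (549.5, 194.2)
red [554.6 116.   85.2] 0.35 (554.1, 114.3)
```

View pics/a9.png

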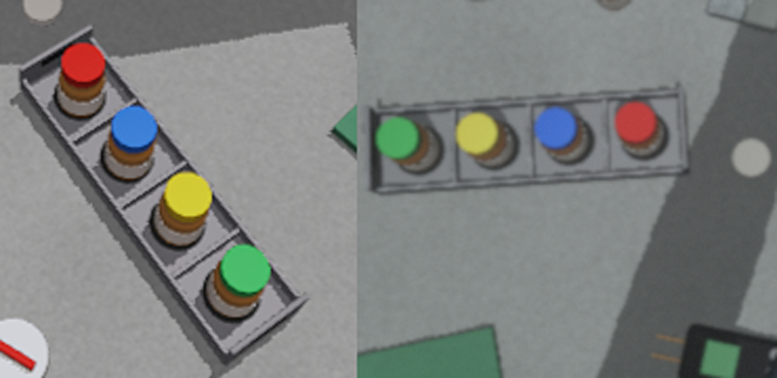

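All four stand upright, each in its own compartment, in the order green, yellow, blue, red from the left. The caps are 30 mm lower than in the trays, as they should be, and the gripper is clear.

```bash
python3 -c "
from rig import finish_job
print(finish_job())"
```

```text
the job is handed in; nothing more can be done
None
```

All four jars are in the grey rack, one to a compartment. From the left as seen from the robot they stand green, yellow, blue, red, matching the tray order. The job was handed in at about 39 s of the 102 s allowed.

- **Placing:** I lowered each jar slowly until contact showed, at 4 to 7 N. I then released it and moved the gripper well away.
- **Final position:** In the last pictures from both cameras all four stand upright. Cap positions came out within about 3 mm of the compartment centres. Cap heights were about 30 mm lower than in the trays, as the change of floor height requires.
- **Readings that disagreed:**
  - The gripper read about 40.5 mm open on every jar, though the jars are 46 mm in diameter. I did not find out why. The pads may have been touching the cap rather than the body, or the reading may be off. The hold was steady every time.
  - The green cap's first position fix from the two cameras disagreed by 1.3 pixels. Even so, the projected grasp point lay on the jar's axis and the pick went normally.

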